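Set and lock the vial stop in the pharmacy drawer

TASK

Pull the white pharmacy drawer fully open by its steel handle and leave it open. Then slide the spring-loaded leg with the blue end plate out until the black pointer line on the plate lines up with the red clip on the drawer front's scale and, holding the leg there against its spring, squeeze the yellow cam lever shut flat against the leg; the cam must not be shut anywhere but at the mark. Finish still holding: keep the leg and the shut lever gripped together between the fingers, leg at the red clip, and leave the two vials, the organizer and the dish where they are.

Things in the scene. Friction and masses are not known exactly. Their poses are not given: they have to be found in the camera images.
- unit: Fixed low white housing, 300 mm deep, 380 mm wide, under a pine board 420 mm wide, 18 mm thick, its top 113 mm above the table. Origin at table height in the middle of the front face; x points into the housing (away from the robot), y to the left along the front, z up. The drawer slides out along the unit's -x, the leg along its -y.
- drawer (a joint): How far the white drawer is out, m: 0 shut, 0.180 fully open (stop); starts at 0 to 0.030. Stays where it is left, about 8 N of friction. Side walls 68 mm high, front panel 92 mm, floor top 12 mm above the table, 331 mm wide inside, open on top.
- drawer_handle (a point): Middle of the steel bar handle on the drawer front, 75 mm above the table: round bar 10 mm thick, 120 mm long along the unit's y, 42 mm in front of the face (37 mm clear gap behind the bar). Moves with the drawer.
- leg (a joint): How far the sliding leg is out of its sleeve, m: 0 retracted (start), 0.100 most. Grows as the leg slides to the unit's -y. A spring pulls it back to 0 with 3 N (retracted) to 4 N (full out), so it retracts if let go; closing the lever does not remove the spring.
- leg_plate (a point): Middle of the blue end plate's thickness, on the leg's centre line, 72 mm above the table, under the black pointer line on the plate's top edge (axes as the unit's). Plate: 8 mm thick along y, from 60 mm in front (-x) to 52 mm behind (+x), 40 to 88 mm above the table; the pointer line runs on to 83 mm in front. Drawer front panel 85 mm to -x. Sleeve begins 85 mm to +y when retracted.
- grip_pad (a point): Centre of the black rubber pad, 3 x 50 x 30 mm, on the rear (+x) face of the leg's grip block, 34 mm in +y and 11.5 mm in +x of point leg_plate. The block lies 6 to 62 mm in +y of leg_plate, 55 to 89 mm above the table; its front face is 10 mm to -x, the pad's rear face 13 mm to +x of the centre line. One finger belongs on the pad, the other on the lever.
- lever (a joint): Angle of the yellow cam lever, rad: 0 shut (flat along the front of the grip block); starts open at 0.40 to 0.55; 0.6 at most. Its upright hinge is 57 mm in +y and 15.5 mm in -x of point leg_plate; the arm runs from it towards the plate. Stiff (about 5 N at the tip) and stays where left. Shut, block, pad and lever are 33 mm thick: 20 mm in front to 13 mm behind the leg's centre line.
- lever_tip (a point): Centre of the round tip (radius 4.5 mm) of the cam lever, 47 mm from its hinge axis, 72 mm above the table; the lever is 7 mm thick and 22 mm tall. Opening swings the tip out to -x, towards the robot.
- mark_clip (a point): Centre of the red clip (12 x 4 x 10 mm) on the scale along the top edge of the drawer's front panel, 92 mm high: the length mark. The leg is at the mark when leg_plate has the same unit y as this point; that is 30 to 85 mm out. It cannot be moved by hand. Moves with the drawer.
- vial_a_center (a point): Centre of a sealed orange vial with white cap, 37 mm across, 70 mm tall, standing on the table beside the drawer's path (one on each side). Leave alone.
- vial_b_center (a point): Centre of a sealed orange vial with white cap, 37 mm across, 70 mm tall, standing on the table beside the drawer's path (one on each side). Leave alone.
- organizer: Green snap-lid organizer, 62 x 132 x 27 mm, on the table on one side of the unit. Origin at the centre of its underside. Leave alone.
- dish: White ceramic dish, 100 mm across, 30 mm high, on the table on the other side of the unit. Origin at the centre of its underside. Leave alone.

How it is judged (in metres and radians):
On the way, in this order (a step that is already met when the one before it is completed fails the run):
1. the drawer is pulled fully open (over 165 of its 180 mm) with the cam lever still open (over 0.15 rad) (value of joint drawer above 0.165 m and value of joint lever above 0.15 rad), for 0.1 s.
2. the leg is held at the mark within 5 mm with the lever still open (over 0.15 rad) (y of leg_plate in the frame of mark_clip between -0.005 and 0.005 m and value of joint lever above 0.15 rad and value of joint drawer above 0.145 m), for 0.2 s.
At the end, for the whole second after the job is handed in: Drawer still open by more than 145 mm; plate line within 5 mm of the red clip; cam lever shut to under 0.08 rad; the fingers still grip with over 2 N on the lever and over 2 N on the rubber pad; vials, organizer and dish within 25 mm of where they started (value of joint drawer above 0.145 m and y of leg_plate in the frame of mark_clip between -0.005 and 0.005 m and value of joint lever below 0.08 rad and contact force between the fingers and lever above 2 N and contact force between the fingers and pad above 2 N and distance of each of vial_a_center, vial_b_center, organizer, dish from where it was at the start of the episode below 0.025 m); the arm keeps its last pose, push and grip.
It fails at once if the cam lever is shut (under 0.10 rad) while the leg is more than 9 mm off the mark (value of joint lever below 0.1 rad and (y of leg_plate in the frame of mark_clip above 0.009 m or y of leg_plate in the frame of mark_clip below -0.009 m)).
It fails at once if a vial, the organizer or the dish is moved by more than 25 mm (distance of any of vial_a_center, vial_b_center, organizer, dish from where it was at the start of the episode above 0.025 m).
It also fails if it takes over 48 s, if anything falls off the work surface, if the arm or the gripper's body presses on something with over 40 N, if the wrist force passes 120 N, or if a joint passes its speed limit or range.

ROBOT

A 6-joint arm with a two-finger parallel gripper is mounted at the origin on the work surface. World frame = base frame: x ahead of the robot, y to its left, z up, the work surface at z = 0. Lengths are in m, angles in degrees, forces in N, time in s.
With the tool pointing down it reaches from about 0.3 to 0.75 m from the base axis. Payload 8.5 kg.
Tool frame: the origin (TCP) lies midway between the tips of the shut fingers; the grasp point (between the pads) lies 19 mm behind it (env.tcp_to_grasp is the z of the grasp point in the tool frame, in m); z points along the fingers, y is the line along which they close (so a half turn about z gives the same grasp; the last joint's range is limited). The gripper opens to 85 mm and grips with 20 to 120 N. Pads are 22 mm wide; open, the fingers measure 114 mm over their backs; the gripper's body (76 mm by 85 mm) begins 54 mm behind the grasp point. The pads swing forward as they close: fully open they stand 13 mm farther back than shut.
Start: joints at [57.852, 21.807, 74.336, -0, 83.858, -12.336], TCP at [0.186, 0.517, 0.231] pointing down, gripper open.
Joint ranges: [-178.18, 178.18], [-50.72, 133.34], [12.68, 142.11], [-81.47, 261.47], [9.98, 163.14], [-165.26, 165.26]. Speed limits (degrees/s): [136.94, 136.94, 180, 180, 180, 180].

INTERFACE

Orientations are given as a 3x3 rotation matrix whose columns are the frame's x, y, z axes.
In Python, from rig import env, imaging, job, models gives the robot as it stands. The module is installed in compiled form; this text tells all that it offers.
- The arm moves only by the tool jog_arm, never from a script. Its argument "plan" is text: rows parted by semicolons, each of 7 numbers parted by spaces: the turn, a rotation vector about the tool's x, y, z in degrees, then the shift along the tool's x, y, z in cm, then the closure in counts, from 0 (fully open) to 255 (shut). In form: rx ry rz x y z claw; .... A call has 1 to 10 rows; each row shifts and turns the commanded pose from where the row before left it, along the tool's axes as they then stand; what a row does not reach is not made up. A row lasts 1/12 s, in which the tool goes at most 41.7 mm and 7.16 degrees, less where a joint would pass 70% of its speed; a pose out of reach is approached as far as the arm can. A call with a gripper value outside its range is refused whole. The fingers move at their own pace and stop on an object; "grip_force" is the grip in N (left out, the last holds). Time passes only in rows, so rows that do not move let the fingers close. It gives the time, the measured TCP pose, the force, the opening and the grip force at its end, in the units of the state.
- env.observe(): the state, without advancing time (a new reading comes with each control period).
- imaging.get_image(name): name is "side" or "top" or "wrist"; returns a dict with "pixels" (420x560x3 uint8, red, green, blue), "depth" (420x560 float32, m along the optical axis (not along the pixel's ray), 0 where there is no reading), "fov_y" (degrees; the focal length in pixels is half the picture's height over the tangent of half this angle, whatever the lens; pixels are square), "cx", "cy" (the principal point, pixels), "world_from_camera" (4x4, takes a point from camera to world coordinates). Camera axes: x right, y down, z forward; pixel columns grow to the right and rows downward; lengths in m; the calibration is good to about 2 mm. A picture is of the moment at which its call begins.
- job.close_job(): hands the job in; it is judged then, once.
Trained networks look in the newest picture that a camera, given by its name, has taken for a name from the list of things; names that differ only in an ending like _2 or _b are one class to them, and where a whole thing is asked for, a point or a joint stands for the part that bears it (a point fixed in the world has none). Each returns a list of dicts, best first, with "confidence" (0 to 1); they miss things now and then, are a little off and sometimes report something else, mostly with a low value. They report only what shows in the picture. A call takes as long as a camera call.
- models.outline_of(camera, query): "region" (420x560 bool, what is visible of it) and "bbox" ([centre column, centre row, width, height] in pixels, round what is visible of it).
- models.tip_of(camera, query): "at" ([column, row] in pixels: a listed point, or the origin of a listed thing).
The state is a dict: "time_s": time; "q": joint angles; "qvel": joint speeds; "joint_efforts": joint torques, N m; "position": TCP position; "tool_rot": TCP orientation; "ft_force": force on the tool from outside, world axes, zero at the start; "wrist_torque": the same for the moment, N m; "grip_width": finger opening in m; "gripper_force": force on a finger pad.
Only numpy, scipy, OpenCV 4.12 (cv2) and the standard library are available. Lean on these libraries where they do the work, as an engineer would, in place of code of your own. Each camera call takes 0.05 s, during which the arm holds its last target. There are 200 camera calls.

## Working session

There is one attempt and no reset: what is moved stays moved. The work goes in short steps, Python scripts to look and compute and a tool call to move; the robot and the scene stay as the last step left them, time stands still between calls to the robot, and variables do not carry over. Pictures are saved under pics/ and viewed, at most 10 in all, crops included, and the job is handed in when it is done.

Besides the shell and the picture viewer there is one more tool, called after "Call:" as name(argument=value, ...), one argument or row to a line, values as JSON. jog_arm: Moves the arm, as the interface text tells. Its arguments: {"type":"object","properties":{"plan":{"type":"string"},"grip_force":{"type":"number"}},"required":["plan"]}

```bash
mkdir -p pics
cat > h.py <<'E'
import numpy as np, cv2
from rig import env, imaging, job, models
def cam(n):
    return imaging.get_image(n)
def proj(im,uv,d=None,z=None):
    f=210/np.tan(np.radians(im["fov_y"])/2); T=np.array(im["world_from_camera"])
    r=np.array([(uv[0]-im["cx"])/f,(uv[1]-im["cy"])/f,1.0])
    if z is not None:
        w=T[:3,:3]@r; s=(z-T[2,3])/w[2]; return T[:3,3]+s*w
    if d is None: 
        d=im["depth"][int(round(uv[1])),int(round(uv[0]))]
    return T[:3,:3]@(r*d)+T[:3,3]
def cloud(im):
    f=210/np.tan(np.radians(im["fov_y"])/2); T=np.array(im["world_from_camera"])
    v,u=np.mgrid[:420,:560]; d=im["depth"]
    P=np.stack([(u-im["cx"])/f*d,(v-im["cy"])/f*d,d],-1)
    return P@T[:3,:3].T+T[:3,3]
def save(im,name): cv2.imwrite("pics/"+name,im["pixels"][...,::-1])
E
python3 - <<'E'
from h import *
np.set_printoptions(precision=3,suppress=True)
s=env.observe(); print(s, env.tcp_to_grasp)
ims=[]
Z=dict(drawer_handle=.075,leg_plate=.072,grip_pad=.072,lever_tip=.072,mark_clip=.092,vial_a_center=.035,unit=0,organizer=0,dish=0)
for n in("side","top"):
    im=cam(n); ims.append(im["pixels"]); print(n,np.array(im["world_from_camera"])[:3,3])
    for q,z in Z.items():
        for t in models.tip_of(n,q)[:3]:
            print(q,round(t["confidence"],2),np.array(t["at"]),proj(im,t["at"],z=z),proj(im,t["at"]))
    save(im,n+".png")
E
```

```text
{'time_s': 0.0, 'q': array([ 57.851,  21.842,  74.385,   0.002,  83.859, -12.334]), 'qvel': array([-0.045,  0.027,  0.011, -0.008,  0.137, -0.039]), 'joint_efforts': array([ -0.001, -44.847, -23.127,  -0.   ,   0.005,  -0.   ]), 'position': array([0.186, 0.517, 0.231]), 'tool_rot': array([[-0.941,  0.339, -0.001],
       [ 0.339,  0.941, -0.001],
       [ 0.   , -0.001, -1.   ]]), 'ft_force': array([-0.278,  0.933,  0.219]), 'wrist_torque': array([-0.033,  0.004,  0.009]), 'gripper_force': 0.0, 'grip_width': 0.08560925357127858} -0.0187
side [0.355 0.5   0.697]
drawer_handle 0.72 [273.9 250.1] [0.596 0.081 0.075] [0.595 0.083 0.077]
mark_clip 0.52 [265.3 222.5] [0.639 0.036 0.092] [0.639 0.037 0.094]
vial_a_center 0.81 [357.5 180.3] [ 0.525 -0.239  0.035] [ 0.522 -0.222  0.05 ]
unit 0.96 [249.2 266.1] [0.652 0.094 0.   ] [0.623 0.134 0.069]
organizer 0.93 [287.1 170.3] [ 0.722 -0.231  0.   ] [ 0.707 -0.202  0.027]
dish 0.56 [170.5 415.2] [0.617 0.414 0.   ] [0.615 0.414 0.004]
top [0.491 0.004 0.988]
drawer_handle 0.83 [247.6 225.1] [0.6   0.071 0.075] [0.599 0.07  0.082]
drawer_handle 0.15 [117.6 225.5] [0.605 0.371 0.075] [0.614 0.399 0.004]
lever_tip 0.44 [367.4 177.7] [ 0.706 -0.211  0.072] [ 0.718 -0.222  0.024]
vial_a_center 0.84 [374.9 251. ] [ 0.537 -0.228  0.035] [ 0.535 -0.218  0.073]
unit 0.63 [240.7 209.4] [ 0.649  0.093 -0.   ] [0.634 0.085 0.092]
organizer 0.87 [367.6 177.5] [ 0.724 -0.228  0.   ] [ 0.717 -0.221  0.03 ]
organizer 0.63 [243.1 227.2] [0.604 0.088 0.   ] [0.595 0.081 0.076]
dish 0.91 [117.1 225.9] [0.614 0.402 0.   ] [0.613 0.4   0.006]
```

View pics/top.png

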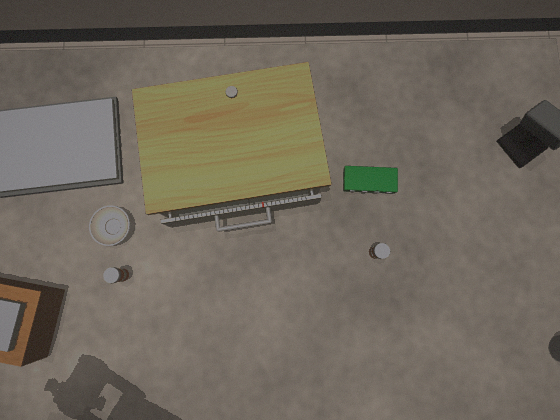

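View pics/side.png

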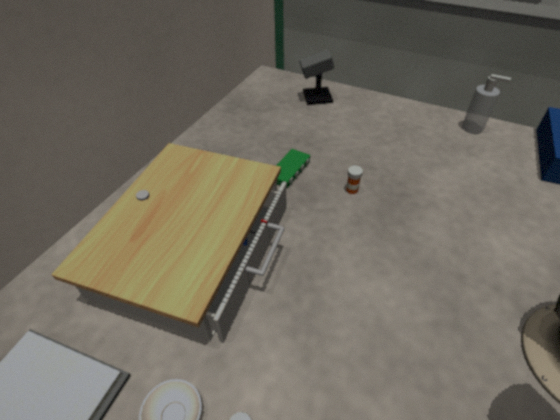

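The top view shows the board (front edge (146,213)–(329,186)), drawer slightly open, handle bar around (244,227), red clip ~(264,205), vials at (113,275) and (381,250), dish left and organizer right. The side view agrees.

Run:
```python
from h import *
np.set_printoptions(precision=4,suppress=True)
im=cam("top"); P=cloud(im)
m=(abs(P[...,2]-.113)<.006)
m[:, :]&=(P[...,0]>.5)&(P[...,1]<.35)&(P[...,1]>-.2)
pts=P[m][:,:2].astype(np.float32)
print(cv2.minAreaRect(pts), cv2.boxPoints(cv2.minAreaRect(pts)), np.median(P[m][:,2]))
# handle bar pixels
m=(abs(P[...,2]-.078)<.008)&(P[...,0]<.64)&(P[...,0]>.5)&(P[...,1]<.2)&(P[...,1]>-.05)
r=cv2.minAreaRect(P[m][:,:2].astype(np.float32)); print(r,cv2.boxPoints(r))
s=cam("side"); hsv=cv2.cvtColor(im["pixels"],cv2.COLOR_RGB2HSV)
red=((hsv[...,0]<8)|(hsv[...,0]>172))&(hsv[...,1]>120)&(hsv[...,2]>80)
for v,u in np.argwhere(red): 
    if 200<v<215 : print(u,v,proj(im,(u,v),z=.094))
```

```text
((0.8032808899879456, 0.10902127623558044), (0.3014638423919678, 0.4210069477558136), 8.07935905456543) [[ 0.6245  0.2963]
 [ 0.6836 -0.1206]
 [ 0.9821 -0.0782]
 [ 0.9229  0.3386]] 0.1126674204440064
((0.6107837557792664, 0.10714354366064072), (0.037658024579286575, 0.18012689054012299), 8.088482856750488) [[0.5795 0.1937]
 [0.6048 0.0153]
 [0.6421 0.0206]
 [0.6168 0.199 ]]
262 202 [0.6498 0.0363 0.094 ]
263 202 [0.6498 0.0341 0.094 ]
262 203 [0.6475 0.0364 0.094 ]
263 203 [0.6475 0.0341 0.094 ]
262 204 [0.6452 0.0364 0.094 ]
263 204 [0.6452 0.0341 0.094 ]
262 205 [0.6429 0.0364 0.094 ]
263 205 [0.6429 0.0342 0.094 ]
262 206 [0.6406 0.0365 0.094 ]
263 206 [0.6406 0.0342 0.094 ]
```

Call:
jog_arm(
  plan="0 0 6.9 0 0 0 120; 0 0 6.9 0 0 0 120; 0 0 6.9 0 0 0 120; 0 0 6.9 0 0 0 120; 0 0 6.9 0 0 0 120; 0 0 6.9 0 0 0 120; 0 0 6.9 0 0 0 120; 0 0 6.9 0 0 0 120; 0 0 6.9 0 0 0 120; 0 0 0 0 0 0 120",
  grip_force=40,
)

```text
time_s: 1.93
position: [0.1864, 0.5174, 0.2313]
tool_rot: [[-0.136, 0.991, -0.0], [0.991, 0.136, -0.0], [-0.0, -0.0, -1.0]]
ft_force: [0.4, -0.4, 0.3]
grip_width: 0.0449
gripper_force: 0.0
```

```bash
cat >> h.py <<'E'
ux=np.array([.990,.1403,0]);uy=np.array([-.1403,.990,0]);uo=np.array([.654,.0879,0])
def U(p): p=np.asarray(p)-uo; return np.array([p@ux,p@uy,p[2]])
def W(u): return uo+u[0]*ux+u[1]*uy+np.array([0,0,u[2]])
def delta(target,s=None):
    s=s or env.observe(); R=np.array(s["tool_rot"]); return R.T@(np.asarray(target)-s["position"])*100
def ang():
    R=np.array(env.observe()["tool_rot"]); return np.degrees(np.arctan2(R[1,1],R[0,1])), R[2]
E
python3 - <<'E'
from h import *
np.set_printoptions(precision=3,suppress=True)
s=env.observe(); print(s["time_s"],s["position"],s["grip_width"],ang(),delta(W([-.057,0,.15])))
E
```

```text
1.9333 [0.186 0.517 0.231] 0.04492056908674122 (np.float64(7.840015502745466), array([-0., -0., -1.])) [-48.951  34.765   8.131]
```

Call:
jog_arm(
  plan="0 0 0 -2.88 2.04 0 120; 0 0 0 -2.88 2.04 0 120; 0 0 0 -2.88 2.04 0 120; 0 0 0 -2.88 2.04 0 120; 0 0 0 -2.88 2.04 0 120; 0 0 0 -2.88 2.04 0 120; 0 0 0 -2.88 2.04 0 120; 0 0 0 -2.88 2.04 0 120; 0 0 0 -2.88 2.04 0 120; 0 0 0 -2.88 2.04 0 120",
)

```text
time_s: 2.77
position: [0.4299, 0.2595, 0.2315]
tool_rot: [[-0.145, 0.989, 0.0], [0.989, 0.145, 0.0], [0.0, 0.0, -1.0]]
ft_force: [0.1, 0.5, -0.2]
grip_width: 0.045
gripper_force: 0.0
```

Call:
jog_arm(
  plan="0 0 0 -2.88 2.04 0 120; 0 0 0 -2.88 2.04 0 120; 0 0 0 -2.88 2.04 0 120; 0 0 0 -2.88 2.04 0 120; 0 0 0 -2.88 2.04 0 120; 0 0 0 -2.88 2.04 0 120; 0 0 0 -2.88 2.04 0 120; 0 0 0 0 0 4 120; 0 0 0 0 0 4 120; 0 0 0 0 0 0 120",
)

```text
time_s: 3.6
position: [0.5955, 0.081, 0.1441]
tool_rot: [[-0.143, 0.99, -0.014], [0.99, 0.143, 0.001], [0.003, -0.013, -1.0]]
ft_force: [-1.1, 0.5, -0.8]
grip_width: 0.045
gripper_force: 0.0
```

Run:
```python
from h import *
np.set_printoptions(precision=3,suppress=True)
im=cam("wrist"); save(im,"w1.png")
P=cloud(im)
print(models.tip_of("wrist","drawer_handle")[:1], [(round(t["confidence"],2),U(proj(im,t["at"],z=.075))) for t in models.tip_of("wrist","drawer_handle")])
s=env.observe();print(U(s["position"]),s["time_s"],ang(),delta(W([-.057,0,.056])))
```

```text
[{'at': [287.6, 223.5], 'confidence': 0.85}] [(0.85, array([-0.053,  0.   ,  0.075]))]
[-0.055  0.002  0.153] 3.75 (np.float64(8.210642263990218), array([-0.   ,  0.002, -1.   ])) [-0.147 -0.225  9.732]
```

View pics/w1.png

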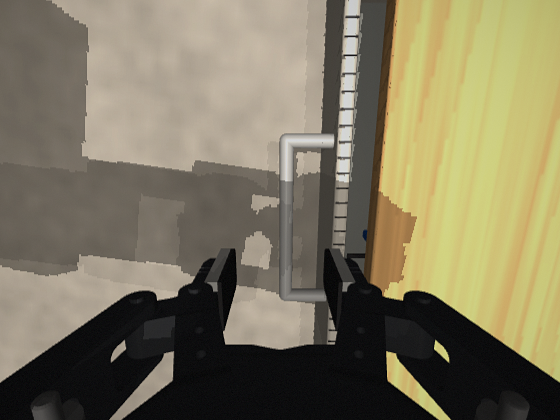

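The wrist view shows the bar (col 287, rows 140–295) centred between the fingers (~226 and 335).

Call:
jog_arm(
  plan="0 0 0 0 -0.1 0 150; 0 0 0 0 0 0 150; 0 0 0 0 0 3 150; 0 0 0 0 0 3 150; 0 0 0 0 0 2 150; 0 0 0 0 0 1.7 150; 0 0 0 0 0 0 150",
)

```text
time_s: 4.33
position: [0.5975, 0.0815, 0.0534]
tool_rot: [[-0.141, 0.99, -0.001], [0.99, 0.141, 0.0], [0.0, -0.001, -1.0]]
ft_force: [0.3, 0.4, -1.1]
grip_width: 0.0351
gripper_force: 0.0
```

Call:
jog_arm(
  plan="0 0 0 0 0 0 240; 0 0 0 0 0 0 240; 0 0 0 0 0 0 240; 0 0 0 0 0 0 240; 0 0 0 0 0 0 240; 0 0 0 0 0 0 240",
)

```text
time_s: 4.83
position: [0.5987, 0.0814, 0.0561]
tool_rot: [[-0.141, 0.99, 0.004], [0.99, 0.141, -0.0], [-0.001, 0.004, -1.0]]
ft_force: [1.1, 1.1, 7.3]
grip_width: 0.0086
gripper_force: 39.3
```

Call:
jog_arm(
  plan="0 0 0 0 -0.7 0 240; 0 0 0 0 -1.5 0 240; 0 0 0 0 -1.7 0 240; 0 0 0 0 -1.7 0 240; 0 0 0 0 -1.7 0 240; 0 0 0 0 -1.7 0 240; 0 0 0 0 -1.7 0 240; 0 0 0 0 -1.5 0 240; 0 0 0 0 -1.3 0 240; 0 0 0 0 -0.8 0 240",
)

```text
time_s: 5.67
position: [0.4576, 0.0614, 0.0561]
tool_rot: [[-0.14, 0.99, 0.007], [0.99, 0.14, 0.0], [-0.001, 0.007, -1.0]]
ft_force: [7.9, 6.3, 5.5]
grip_width: 0.0084
gripper_force: 40.1
```

Call:
jog_arm(
  plan="0 0 0 0 -0.6 0 240; 0 0 0 0 -0.6 0 240; 0 0 0 0 -0.6 0 240; 0 0 0 0 0 0 240; 0 0 0 0 0 0 240",
)

```text
time_s: 6.08
position: [0.4397, 0.0588, 0.056]
tool_rot: [[-0.141, 0.99, 0.005], [0.99, 0.141, -0.0], [-0.001, 0.005, -1.0]]
ft_force: [0.4, 2.8, 13.4]
grip_width: 0.0083
gripper_force: 40.8
```

Call:
jog_arm(
  plan="0 0 0 0 -0.3 0 240; 0 0 0 0 -0.3 0 240; 0 0 0 0 -0.2 0 240; 0 0 0 0 0 0 240; 0 0 0 0 0 0 240",
)

```text
time_s: 6.5
position: [0.4352, 0.0581, 0.0561]
tool_rot: [[-0.14, 0.99, 0.013], [0.99, 0.14, 0.001], [-0.001, 0.013, -1.0]]
ft_force: [16.3, 11.0, 0.3]
grip_width: 0.0084
gripper_force: 39.9
```

Call:
jog_arm(
  plan="0 0 0 0 0.2 0 150; 0 0 0 0 0 0 150; 0 0 0 0 0 0 150; 0 0 0 0 0 -2 150; 0 0 0 0 0 -4 150; 0 0 0 0 0 -4 150; 0 0 0 0 0 -4 150; 0 0 0 0 0 -3 150; 0 0 0 0 0 0 60",
)

```text
time_s: 7.25
position: [0.4339, 0.0576, 0.2298]
tool_rot: [[-0.141, 0.99, 0.01], [0.99, 0.141, -0.002], [-0.003, 0.01, -1.0]]
ft_force: [0.6, 0.2, -0.6]
grip_width: 0.0458
gripper_force: 0.0
```

Run:
```python
from h import *
np.set_printoptions(precision=4,suppress=True)
Z=dict(drawer_handle=.075,leg_plate=.072,grip_pad=.072,lever_tip=.072,mark_clip=.094)
for n in("side","top","wrist"):
    im=cam(n); save(im,n+"2.png")
    for q,z in Z.items():
        for t in models.tip_of(n,q)[:2]:
            print(n,q,round(t["confidence"],2),np.array(t["at"]),U(proj(im,t["at"],z=z)),U(proj(im,t["at"])))
s=env.observe();print(U(s["position"]),s["time_s"])
```

```text
side drawer_handle 0.66 [353.6 275.4] [-0.2239  0.0103  0.075 ] [-0.2239  0.0112  0.0763]
side leg_plate 0.66 [291.6 250.6] [-0.0925 -0.0109  0.072 ] [-0.0963  0.0012  0.0885]
side grip_pad 0.48 [283.9 259.6] [-0.0849  0.0154  0.072 ] [-0.0893  0.0279  0.0899]
side lever_tip 0.51 [306.9 257.8] [-0.1271 -0.0034  0.072 ] [-0.1291  0.0049  0.0835]
side mark_clip 0.5 [337.8 241.2] [-0.1778 -0.0465  0.094 ] [-0.1695 -0.115   0.0107]
top grip_pad 0.51 [248.5 256.8] [-0.1278 -0.0002  0.072 ] [-0.1283 -0.0009  0.0831]
top lever_tip 0.49 [250.  256.7] [-0.1281 -0.0036  0.072 ] [-0.1287 -0.0043  0.0843]
wrist drawer_handle 0.73 [286.  200.8] [-0.2167 -0.0018  0.075 ] [-0.2168 -0.0011  0.0782]
wrist leg_plate 0.57 [402.7 218.4] [-0.0958 -0.0212  0.072 ] [-0.1024 -0.0165  0.0872]
wrist leg_plate 0.23 [457.2 186.5] [-0.0448  0.0124  0.072 ] [-0.0079  0.0007  0.0111]
wrist grip_pad 0.51 [418.  183.6] [-0.0845  0.0153  0.072 ] [-0.092   0.0182  0.0878]
wrist lever_tip 0.9 [372.1 196.5] [-0.1294  0.002   0.072 ] [-0.1307  0.0029  0.076 ]
wrist mark_clip 0.6 [319.1 250.3] [-0.1841 -0.0475  0.094 ] [-0.184  -0.0478  0.0932]
[-0.2237  0.0014  0.2243] 8.15
```

View pics/wrist2.png

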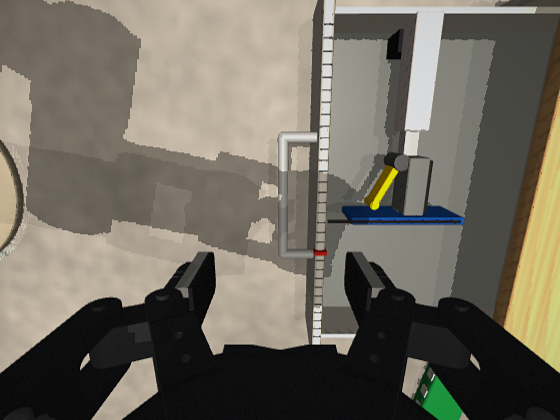

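The wrist view shows the open drawer, blue plate (345–463, row ~215), lever tip at (373,206) open, and red clip at (320,253). Measuring plate and clip by colour.

```bash
cat >> h.py <<'E'
def meas(n):
    im=cam(n); P=cloud(im); h=cv2.cvtColor(im["pixels"],cv2.COLOR_RGB2HSV)
    Q=np.stack([(P-uo)@ux,(P-uo)@uy,P[...,2]],-1)
    H,S,V=h[...,0],h[...,1],h[...,2]
    reg=(abs(Q[...,0]+.11)<.1)&(abs(Q[...,1])<.15)
    out={}
    for k,m in dict(blue=(H>100)&(H<130)&(S>120)&(abs(Q[...,2]-.088)<.005),red=((H<6)|(H>174))&(S>130)&(Q[...,2]>.085),yellow=(H>22)&(H<35)&(S>130)&(abs(Q[...,2]-.083)<.008)).items():
        q=Q[m&reg]
        if len(q): out[k]=(len(q),np.percentile(q,[2,50,98],axis=0))
    return im,out
E
python3 - <<'E'
from h import *
np.set_printoptions(precision=4,suppress=True)
for n in("wrist","side","top"):
    im,o=meas(n); print(n)
    for k,v in o.items(): print(k,*v)
s=env.observe();print(ang(),delta(W([-.0985,.004,.14])),s["time_s"])
E
```

```text
wrist
blue 586 [[-0.1517 -0.0217  0.0843]
 [-0.0967 -0.0163  0.0871]
 [-0.0439 -0.0145  0.089 ]]
red 72 [[-0.1893 -0.051   0.0886]
 [-0.1838 -0.0483  0.0959]
 [-0.1774 -0.047   0.0975]]
yellow 418 [[-0.1341 -0.0065  0.0759]
 [-0.1233  0.0125  0.0821]
 [-0.1127  0.0317  0.0836]]
side
blue 163 [[-0.1493 -0.0186  0.0831]
 [-0.1034 -0.0159  0.0872]
 [-0.0449 -0.0136  0.0905]]
red 14 [[-0.2054 -0.0523  0.0939]
 [-0.1848 -0.0478  0.0966]
 [-0.1795  0.0299  0.3432]]
yellow 87 [[-0.134  -0.0056  0.0752]
 [-0.1243  0.0131  0.0812]
 [-0.1146  0.0301  0.0842]]
top
blue 66 [[-0.147  -0.0236  0.0843]
 [-0.0932 -0.0221  0.0878]
 [-0.0431 -0.0168  0.0901]]
red 7 [[-0.1863 -0.052   0.0963]
 [-0.1817 -0.0506  0.0976]
 [-0.1771 -0.0492  0.0995]]
yellow 51 [[-0.1295 -0.0086  0.0789]
 [-0.1208  0.0104  0.0824]
 [-0.1108  0.0282  0.0846]]
(np.float64(8.086531143845116), array([-0.    ,  0.0001, -1.    ])) [ 0.2617 12.5207  8.4354] 8.3
```

Call:
jog_arm(
  plan="0 0 0 0 3 0 0; 0 0 0 0 3 0 0; 0 0 0 0.1 3 2 0; 0 0 0 0.1 2.5 3 0; 0 0 0 0.1 1.1 3 0; 0 0 0 0 0 0.4 0; 0 0 0 0 0 0 0; 0 0 0 0 0 0 0",
)

```text
time_s: 8.97
position: [0.5565, 0.0784, 0.1415]
tool_rot: [[-0.141, 0.99, 0.001], [0.99, 0.141, -0.0], [-0.0, 0.001, -1.0]]
ft_force: [-0.9, -0.0, 0.8]
grip_width: 0.0851
gripper_force: 0.0
```

Run:
```python
from h import *
np.set_printoptions(precision=4,suppress=True)
im,o=meas("wrist"); save(im,"w3.png")
for k,v in o.items(): print(k,*v)
s=env.observe();print(U(s["position"]),s["grip_width"],ang(),delta(W([-.098,.004,.05])),s["time_s"])
```

```text
blue 1302 [[-0.15   -0.0222  0.0835]
 [-0.0983 -0.0163  0.0871]
 [-0.0438 -0.0144  0.0895]]
yellow 574 [[-0.1333 -0.0068  0.0806]
 [-0.1223  0.0113  0.0824]
 [-0.1119  0.0299  0.0838]]
[-0.0977  0.0043  0.1423] 0.0851388506881632 (np.float64(8.085716075394195), array([-0.0006,  0.0025, -1.    ])) [-0.0194 -0.0557  9.2261] 9.0167
```

View pics/w3.png

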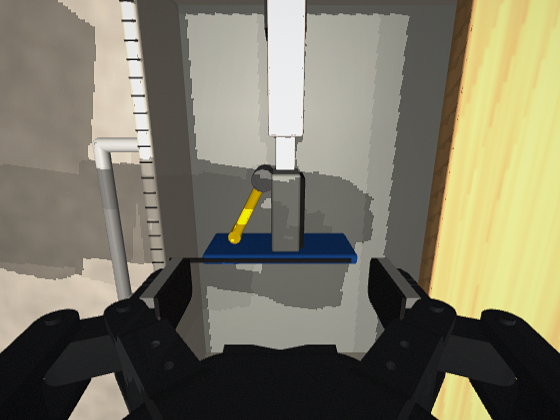

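The wrist view shows the gripper above the block: plate (205–357, rows 235–260), pointer line at row 260 running to col 185, lever tip (234,238).

Run:
```python
from h import *
np.set_printoptions(precision=4,suppress=True)
im=cam("wrist")
g=im["pixels"].astype(int).sum(-1)
for c in (195,215,240,320,340):
    col=g[245:275,c]; r=245+np.argmin(col); print(c,r,list(im["pixels"][r-2:r+4,c].tolist()),U(proj(im,(c,r),z=.088)))
im=cam("side"); 
for t in models.tip_of("side","mark_clip")[:1]+models.tip_of("side","leg_plate")[:1]: print(t["at"],U(proj(im,t["at"],z=.09)))
```

```text
195 258 [[82, 77, 70], [45, 42, 40], [15, 16, 14], [26, 24, 24], [28, 26, 28], [23, 20, 21]] [-0.1576 -0.0182  0.088 ]
215 258 [[24, 66, 126], [20, 45, 84], [20, 20, 22], [26, 24, 23], [28, 26, 25], [29, 23, 22]] [-0.1432 -0.0182  0.088 ]
240 261 [[30, 26, 24], [30, 28, 26], [28, 25, 20], [13, 42, 93], [134, 134, 135], [158, 156, 145]] [-0.1254 -0.0206  0.088 ]
320 258 [[26, 67, 127], [19, 44, 83], [27, 25, 28], [32, 28, 27], [32, 29, 26], [31, 28, 23]] [-0.0678 -0.0183  0.088 ]
340 258 [[25, 66, 129], [16, 39, 77], [24, 20, 19], [29, 26, 25], [29, 26, 24], [27, 33, 42]] [-0.0535 -0.0183  0.088 ]
[343.1, 240.9] [-0.1873 -0.054   0.09  ]
[292.2, 249.5] [-0.097  -0.0006  0.09  ]
```

Call:
jog_arm(
  plan="0 0 0 0 0 2 0; 0 0 0 0 0 2 0; 0 0 0 0 0 2 0; 0 0 0 0 0 1.6 0; 0 0 0 0 0 1.4 0; 0 0 0 0 0 0.2 0; 0 0 0 0 0 0 0",
)

```text
time_s: 9.8
position: [0.5565, 0.0785, 0.0485]
tool_rot: [[-0.141, 0.99, -0.001], [0.99, 0.141, 0.0], [0.0, -0.0, -1.0]]
ft_force: [0.0, -0.9, 0.8]
grip_width: 0.0855
gripper_force: 0.0
```

Call:
jog_arm(
  plan="0 0 0 -0.6 0 0 0; 0 0 0 -0.6 0 0 0; 0 0 0 -0.6 0 0 0; 0 0 0 -0.6 0 0 0; 0 0 0 -0.6 0 0 0; 0 0 0 -0.4 0 0 0; 0 0 0 0 0 0 0; 0 0 0 0 0 0 0",
)

```text
time_s: 10.47
position: [0.5616, 0.0446, 0.0484]
tool_rot: [[-0.14, 0.99, 0.0], [0.99, 0.14, -0.0], [-0.0, 0.0, -1.0]]
ft_force: [0.6, 3.7, 2.0]
grip_width: 0.0854
gripper_force: 1.5
```

Run:
```python
from h import *
np.set_printoptions(precision=4,suppress=True)
for n in("wrist","side","top"):
    im,o=meas(n); save(im,n+"4.png"); print(n)
    for k,v in o.items(): print(k,*v)
s=env.observe();print(U(s["position"]),s["ft_force"],s["time_s"])
a=[cv2.imread(f"pics/{n}4.png") for n in("wrist","side")]
b=cv2.resize(a[1][180:300,240:400],None,fx=3.5,fy=3.5,interpolation=cv2.INTER_CUBIC)
cv2.imwrite("pics/c4.png",cv2.resize(np.hstack([a[0],b]),None,fx=.71,fy=.71))
```

```text
wrist
blue 2730 [[-0.1374 -0.0465  0.0832]
 [-0.098  -0.042   0.0867]
 [-0.0566 -0.0406  0.0889]]
red 1 [[-0.1263 -0.0438  0.0886]
 [-0.1263 -0.0438  0.0886]
 [-0.1263 -0.0438  0.0886]]
yellow 1722 [[-0.1331 -0.0332  0.0803]
 [-0.1224 -0.0152  0.0824]
 [-0.1118  0.0031  0.0837]]
side
blue 98 [[-0.1299 -0.0466  0.0831]
 [-0.0893 -0.042   0.0874]
 [-0.0555 -0.0276  0.0909]]
red 11 [[-0.1876 -0.0497  0.0955]
 [-0.1833 -0.048   0.0964]
 [-0.0605 -0.0187  0.1208]]
yellow 76 [[-0.1335 -0.0305  0.0753]
 [-0.124  -0.0124  0.0815]
 [-0.1145  0.0059  0.0842]]
top
blue 1 [[-0.1388 -0.0483  0.0852]
 [-0.1388 -0.0483  0.0852]
 [-0.1388 -0.0483  0.0852]]
[-0.0976 -0.0294  0.0483] [0.2323 2.9564 2.2702] 10.6167
```

View pics/c4.png

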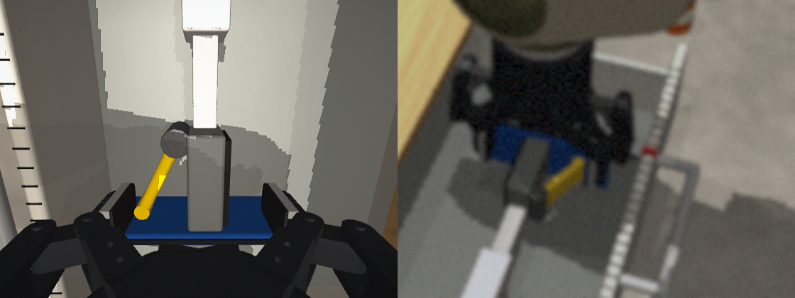

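The left panel shows the fingers straddling the block with their edges on the plate, lever still open; the right panel shows the plate slightly short of the red clip. Push on ~4 mm.

Call:
jog_arm(
  plan="0 0 0 -0.2 0 0 0; 0 0 0 -0.2 0 0 0; 0 0 0 0 0 0 0; 0 0 0 0 0 0 0; 0 0 0 0 0 0 0; 0 0 0 0 0 0 0",
)

```text
time_s: 11.12
position: [0.562, 0.0409, 0.0483]
tool_rot: [[-0.141, 0.99, 0.0], [0.99, 0.141, -0.0], [-0.0, 0.0, -1.0]]
ft_force: [1.7, 3.7, 0.7]
grip_width: 0.0852
gripper_force: 1.5
```

Run:
```python
from h import *
np.set_printoptions(precision=4,suppress=True)
for n in("wrist","side"):
    im,o=meas(n); save(im,n+"5.png"); print(n)
    for k,v in o.items(): print(k,*v)
s=env.observe();print(U(s["position"]),s["ft_force"],s["time_s"])
# pointer line vs clip in side image: red pixels and dark line end
a=cv2.imread("pics/side5.png")
cv2.imwrite("pics/c5.png",cv2.resize(a[205:265,270:370],None,fx=8,fy=8,interpolation=cv2.INTER_CUBIC))
f=210/np.tan(np.radians(im["fov_y"])/2);T=np.linalg.inv(np.array(im["world_from_camera"]))
for u in([-.1838,-.0492,.0925],[-.1775,-.049,.0885],[-.152,-.049,.0885]):
    p=T@np.r_[W(u),1]; print(u,((p[0]/p[2]*f+im["cx"]-270)*8,(p[1]/p[2]*f+im["cy"]-205)*8))
```

```text
wrist
blue 2658 [[-0.1375 -0.0502  0.0833]
 [-0.0985 -0.0457  0.0868]
 [-0.0567 -0.0443  0.0889]]
red 2 [[-0.0999 -0.0478  0.0882]
 [-0.0961 -0.0477  0.0882]
 [-0.0922 -0.0477  0.0883]]
yellow 1730 [[-0.1332 -0.0371  0.0805]
 [-0.1222 -0.0187  0.0824]
 [-0.1118 -0.0006  0.0838]]
side
blue 96 [[-0.1218 -0.0489  0.0832]
 [-0.0859 -0.0461  0.0873]
 [-0.0557 -0.0337  0.0917]]
red 10 [[-0.1876 -0.0513  0.0947]
 [-0.1835 -0.0488  0.0956]
 [-0.1422 -0.0261  0.1793]]
yellow 70 [[-0.1325 -0.0346  0.0757]
 [-0.1242 -0.0152  0.0814]
 [-0.1156  0.004   0.0846]]
[-0.0977 -0.0336  0.0483] [2.3635 3.0395 1.2031] 11.2167
[-0.1838, -0.0492, 0.0925] (np.float64(567.7605874595583), np.float64(291.4730915088835))
[-0.1775, -0.049, 0.0885] (np.float64(541.4164218195888), np.float64(295.9034308321452))
[-0.152, -0.049, 0.0885] (np.float64(442.8951845621268), np.float64(270.97992144800105))
```

View pics/c5.png

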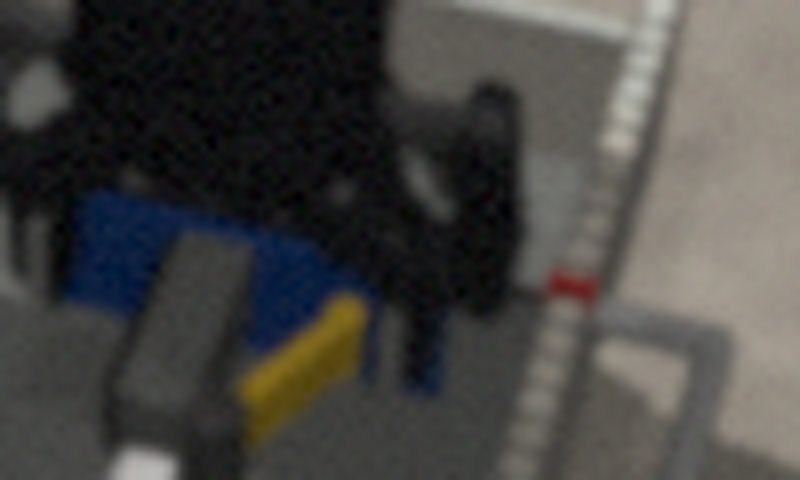

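The crop shows the pointer line at (530,295) running into the red clip at (572,286), about 1 mm short. Push 1 mm more and squeeze gradually.

Call:
jog_arm(
  plan="0 0 0 -0.1 0 0 0; 0 0 0 0 0 0 0; 0 0 0 0 0 0 0; 0 0 0 0 0 0 40; 0 0 0 0 0 0 60; 0 0 0 0 0 0 80; 0 0 0 0 0 0 90; 0 0 0 0 0 0 90",
  grip_force=40,
)

```text
time_s: 11.88
position: [0.5599, 0.0399, 0.0481]
tool_rot: [[-0.141, 0.99, -0.005], [0.99, 0.141, -0.0], [0.001, -0.005, -1.0]]
ft_force: [-8.2, 1.6, 6.3]
grip_width: 0.0554
gripper_force: 5.9
```

Run:
```python
from h import *
np.set_printoptions(precision=4,suppress=True)
for n in("wrist","side"):
    im,o=meas(n); print(n)
    for k,v in o.items(): print(k,*v)
s=env.observe();print(U(s["position"]),s["ft_force"],s["grip_width"],s["time_s"])
```

```text
wrist
blue 1667 [[-0.1254 -0.0487  0.0833]
 [-0.1005 -0.0464  0.0868]
 [-0.0726 -0.0449  0.0886]]
yellow 1735 [[-0.1258 -0.0403  0.0802]
 [-0.117  -0.0209  0.0824]
 [-0.1087 -0.0018  0.0836]]
side
blue 63 [[-0.1333 -0.0508  0.0834]
 [-0.092  -0.0466  0.0876]
 [-0.0726 -0.0296  0.0905]]
red 11 [[-0.1856 -0.0505  0.0945]
 [-0.1815 -0.0481  0.0966]
 [-0.0758 -0.0046  0.1992]]
yellow 63 [[-0.1243 -0.0363  0.0762]
 [-0.1187 -0.0181  0.0823]
 [-0.1117  0.0065  0.087 ]]
[-0.0999 -0.0343  0.0481] [-7.9665  2.0847  6.0524] 0.0551280680927193 11.9833
```

Call:
jog_arm(
  plan="0 0 0 0 0 0 110; 0 0 0 0 0 0 130; 0 0 0 0 0 0 150; 0 0 0 0 0 0 170; 0 0 0 0 0 0 190; 0 0 0 0 0 0 210; 0 0 0 0 0 0 230; 0 0 0 0 0 0 230; 0 0 0 0 0 0 230; 0 0 0 0 0 0 230",
)

```text
time_s: 12.82
position: [0.5637, 0.0399, 0.0494]
tool_rot: [[-0.14, 0.99, 0.004], [0.99, 0.14, -0.0], [-0.001, 0.004, -1.0]]
ft_force: [5.3, 4.5, 6.3]
grip_width: 0.0305
gripper_force: 42.9
```

Run:
```python
from h import *
np.set_printoptions(precision=4,suppress=True)
for n in("wrist","side"):
    im,o=meas(n); save(im,n+"6.png"); print(n)
    for k,v in o.items(): print(k,*v)
s=env.observe();print(U(s["position"]),s["ft_force"],s["grip_width"],s["gripper_force"],s["time_s"])
a=[cv2.imread(f"pics/{n}6.png") for n in("wrist","side")]
b=cv2.resize(a[1][195:285,260:380],None,fx=420/90,fy=420/90,interpolation=cv2.INTER_CUBIC)
cv2.imwrite("pics/c6.png",cv2.resize(np.hstack([a[0],b]),(800,300)))
```

```text
wrist
blue 976 [[-0.1271 -0.0492  0.0836]
 [-0.0971 -0.047   0.087 ]
 [-0.0687 -0.0281  0.0916]]
red 461 [[-0.189  -0.0514  0.088 ]
 [-0.184  -0.0478  0.0958]
 [-0.1526 -0.023   0.1276]]
yellow 1761 [[-0.111  -0.0434  0.0775]
 [-0.1073 -0.0222  0.0824]
 [-0.1038 -0.0028  0.0837]]
side
blue 36 [[-0.1518 -0.0498  0.0836]
 [-0.0922 -0.0478  0.0872]
 [-0.0676 -0.0279  0.0914]]
red 9 [[-0.1876 -0.0509  0.0945]
 [-0.1833 -0.0488  0.0962]
 [-0.1015 -0.0223  0.1318]]
yellow 41 [[-0.1127 -0.039   0.0776]
 [-0.1076 -0.0187  0.0818]
 [-0.104  -0.0059  0.0846]]
[-0.0961 -0.0349  0.0494] [5.3582 3.5697 5.4055] 0.030740307642372032 42.94366925954819 12.9167
```

View pics/c6.png

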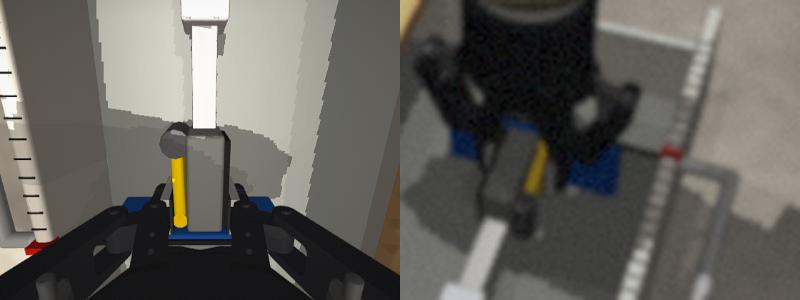

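The lever lies flat along the block, both fingers grip at 43 N, and the pointer line (640,150) meets the clip (672,153). Handing in.

```bash
python3 -c "
from rig import job
print(job.close_job())"
```

```text
the job is handed in; nothing more can be done
None
```

The job is handed in, and no verdict came back. The drawer is open to its stop, the cam lever is shut flat, and the leg's pointer is within about 1 mm of the red clip by camera. The fingers still grip the leg and lever at 43 N, and the arm never went near the vials, organizer or dish, though I did not re-measure them.

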